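# Load a channel slide into a benchtop imager

### The job

Pluck the channel slide (the one with a smooth top and two upstanding ports) from the pocket tray, keep it level, and set it down softly in the slide holder on the imager's stage so that it lies flat between the locating walls. Once you have let go of it, lower the open hood gently until it is fully shut. Leave the other two slides in their pockets and everything else on the bench where it stands.

Things in the scene. Friction and masses are not known exactly. Their poses are not given: they have to be found in the camera images.
- channel_slide: frosted plastic slide 76 (x) x 26 (y) mm, body 11 mm high, z up; origin at the centre of its underside. Two round ports, 9 to 11 mm across, rise 27 mm either side of the middle to 20 mm above the underside. 30 g, symmetric under a half turn. It lies loose in one of the tray's three pockets; grip it across its 26 mm width at the middle
- tray: grey pocket tray, fixed, 112 (x) x 230 (y) x 13 mm; origin at the centre of its underside. Pockets at y = -75, 0, 75 mm hold a slide each, lengthwise along x, play 2 mm along x, 3 mm along y; floor 5 mm above the bench, walls 8 mm high and only at the slides' ends (|x| over 24 mm). In the 48 mm wide trough between, at floor level, fingers can go down beside a slide (49 mm free between slides)
- eight_well_slide: bystander in another pocket: frosted plastic slide 76 x 26 x 13 mm with eight open wells (4 x 2), same axes, origin at the centre of its underside
- two_well_slide: bystander in another pocket: frosted plastic slide 76 x 26 x 13 mm with two open wells, same axes, origin at the centre of its underside
- imager: black benchtop instrument 190 x 190 mm fixed to the bench, flat stage on top 95 mm above the bench; origin at the centre of its underside, front (with display) towards -x, hood hinged at the +x side. A grey camera module 65 mm high sticks out 45 mm at +x, stage knobs 30 mm at -y
- holder (a point): centre of the slide holder on the stage, at the height where the slide's underside will rest; x along the slide's length, towards the hinge; z up. Aluminium walls about 6 mm high stand around the two ends only (over 28 mm from the centre); they leave 86 x 32 mm at the stage and lean outwards 26 degrees as a lead-in. The slide may lie either way round; fingers have free room beside its middle
- hood (a joint): opening angle of the imager's light-shield hood: 0 is fully shut, about 1.65 to 1.9 rad is the raised start (2.0 the stop). A friction hinge: it stays where it is left and needs about 2 to 5 N at its free edge to move
- hood_hinge (a point): middle of the hood's hinge axis, 28 mm above the stage, 90 mm along x from the holder; axes as the holder's, hinge along y. The hood is a black panel reaching 150 mm from the hinge, 170 mm wide, 4 mm thick about the plane through the hinge, with 24 mm skirts on its inner side. At angle a the panel runs from the hinge along (-cos a, 0, sin a); its outer face looks along (sin a, 0, cos a)
- hood_edge (a point): middle of the hood's free edge on the outer face, 150 mm from the hinge; it moves with the hood. A finger lip 60 mm wide sticks out 13 mm beyond it
- oil_bottle: bystander: amber glass bottle 30 mm across, 60 mm high, beside the -y end of the tray; origin at the centre of its underside
- objective_case: bystander: upright round case with black cap, 41 mm across, 70 mm high, beyond the far side of the tray; origin at the centre of its underside
- dish: bystander: round lidded dish 37 mm across, 12 mm high, on the bench between tray and imager; origin at the centre of its underside
- pipette: bystander: hand pipette lying along its y, 270 mm long and 31 mm high, on the bench beyond the imager; origin under its barrel
Mind the look-alikes: they are no part of the job. What is shaped like the channel_slide but green is not meant.

How it is judged:
By the outcome, as a careful person would: the job done as asked, in the order asked, and still so for the second after the job is handed in, with the robot touching nothing.
It also fails if it takes over 69 s, if anything falls off the work surface, if the arm or the gripper's body presses on something with over 40 N, if the wrist force passes 120 N, or if a joint passes its speed limit or range.

### The arm

A 6-joint arm with a two-finger parallel gripper is mounted at the origin on the work surface. World frame = base frame: x ahead of the robot, y to its left, z up, the work surface at z = 0. Lengths are in mm, angles in rad, forces in N, time in s.
With the tool pointing down it reaches from about 300 to 775 mm from the base axis. Payload 14.6 kg.
Tool frame: the origin (TCP) lies at the very end of the fingers, on their centre line; the grasp point (between the pads) lies 19 mm behind it; z points along the fingers, y is the line along which they close (so a half turn about z gives the same grasp; the last joint's range is limited). The gripper opens to 94 mm and grips with 3 to 60 N. Pads are 16 mm wide; open, the fingers measure 119 mm over their backs; the gripper's body (75 mm by 177 mm) begins 78 mm behind the grasp point.
Start: joints at [1.12, 0.3, 1.521, -0, 1.321, -0.067], TCP at [205.942, 509.977, 205.446] pointing down, gripper open.
Joint ranges: [-3.03, 3.03], [-0.79, 2.21], [0.23, 2.52], [-1.04, 4.18], [0, 3.07], [-2.55, 2.55]. Speed limits (rad/s): [2.22, 2.22, 2.57, 3.14, 3.14, 3.14].

### API

Orientations are given as [roll, pitch, yaw] about the fixed x, y, z axes, in that order (R = Rz(yaw) Ry(pitch) Rx(roll)).
In Python, from cell import manip gives the robot as it stands.
- The arm moves only by the tool servo_tool, never from a script. Its argument "rows" is a list of rows, each a list of 7 numbers: the turn, a rotation vector about the world's x, y, z in degrees, then the shift along the world's x, y, z in mm, then the closure, from 0 (fully open) to 1 (shut). In form: [[rx, ry, rz, dx, dy, dz, fingers], ...]. A call has 1 to 20 rows; each row shifts and turns the commanded pose from where the row before left it; what a row does not reach is not made up. A row lasts 1/8 s, in which the tool goes at most 62.5 mm and 10.7 degrees, less where a joint would pass 70% of its speed; a pose out of reach is approached as far as the arm can. A call with a gripper value outside its range is refused whole. The fingers move at their own pace and stop on an object; "grip_force" is the grip in N (left out, the last holds). Time passes only in rows, so rows that do not move let the fingers close. It gives the time, the measured TCP pose, the force, the opening and the grip force at its end, in the units of the state.
- manip.read_state(): the state, without advancing time (a new reading comes with each control period).
- manip.camera(name): name is "scene" or "top" or "wrist"; returns the picture (420x560x3 uint8, red, green, blue); there is no depth.
- manip.camera_info(name): a dict with "fx", "fy", "cx", "cy" (pixels), "D" ([k1, k2, p1, p2, k3] as OpenCV has them; the pictures are not rectified), "position" and "rotation" of the camera in the world; the wrist camera has in their place "T_tool_cam" (4x4, takes a point from camera to tool coordinates, whose origin is the TCP and whose axes are the flange's). Camera axes: x right, y down, z forward; pixel columns grow to the right and rows downward; lengths in mm; the calibration is good to about 2 mm. A picture is of the moment at which its call begins: read the wrist's pose just before it. camera_info takes no time and is no camera call.
- manip.sign_off(): hands the job in; it is judged then, once.
The state is a dict: "clock": time; "joints": joint angles; "qd": joint speeds; "effort": joint torques, N m; "eef_pos": TCP position; "eef_rot": TCP orientation; "wrist_force": force on the tool from outside, world axes, zero at the start; "moment": the same for the moment, N m; "finger_gap": finger opening in mm; "finger_force": force on a finger pad.
Only numpy, scipy, OpenCV 4.12 (cv2) and the standard library are available. Lean on these libraries where they do the work, as an engineer would, in place of code of your own. Each camera call takes 0.05 s, during which the arm holds its last target. There are 200 camera calls.

## Working session

There is one attempt and no reset: what is moved stays moved. The work goes in short steps, Python scripts to look and compute and a tool call to move; the robot and the scene stay as the last step left them, time stands still between calls to the robot, and variables do not carry over. Pictures are saved under pics/ and viewed, at most 10 in all, crops included, and the job is handed in when it is done.

Besides the shell and the picture viewer there is one more tool, called after "Request:" as name(argument=value, ...) on one line, values as JSON. servo_tool: Moves the arm, as the interface text tells. Its arguments: {"type":"object","properties":{"rows":{"type":"array","items":{"type":"array","items":{"type":"number"}}},"grip_force":{"type":"number"}},"required":["rows"]}

```bash
mkdir -p pics; ls
python3 - <<'E'
from cell import manip
import cv2,numpy as np
s=manip.read_state();print(s)
for n in("scene","top","wrist"):
    im=manip.camera(n);cv2.imwrite(f"pics/{n}0.png",im[...,::-1]);i=manip.camera_info(n);print(n,i)
E
```

```text
pics
{'clock': 0.0, 'joints': array([ 1.12037121e+00,  3.00465290e-01,  1.52160131e+00, -2.26899976e-06,
        1.32066514e+00, -6.66351682e-02]), 'qd': array([-0.000596  ,  0.00093261,  0.00054897, -0.00150347, -0.00159475,
        0.00171098]), 'effort': array([ 2.31990671e-03, -5.31812668e+01, -3.52729547e+01,  7.09124445e-02,
        2.44874088e-02, -1.19656715e-04]), 'eef_pos': array([205.84736461, 509.74356389, 204.88095353]), 'eef_rot': array([-3.14045596e+00, -7.36537190e-05,  2.75780323e+00]), 'wrist_force': array([-0.06168491, -1.20396763,  0.22932204]), 'moment': array([-0.04117697,  0.00211108,  0.00895373]), 'finger_force': 0.0, 'finger_gap': 94.06833024367188}
scene {'fx': 403.7566917585615, 'fy': 403.7566917585615, 'cx': 280.1935193218849, 'cy': 209.9020652059724, 'D': array([-0.0574054,  0.       ,  0.       ,  0.       ,  0.       ]), 'position': array([1323.01204969, -199.48177288,  648.04803744]), 'rotation': array([-2.16183636,  0.00277735,  1.36671829])}
top {'fx': 454.773428877362, 'fy': 454.773428877362, 'cx': 286.873105089257, 'cy': 203.90909381579118, 'D': array([-0.05642946,  0.        ,  0.        ,  0.        ,  0.        ]), 'position': array([ 438.92107605,  -20.45882707, 1049.81705292]), 'rotation': array([-3.06476612, -0.01730958, -1.54732723])}
wrist {'fx': 308.1945035679732, 'fy': 308.1945035679732, 'cx': 281.0872165161157, 'cy': 206.21042282277205, 'D': array([0.01328519, 0.        , 0.        , 0.        , 0.        ]), 'T_tool_cam': array([[ 3.39970753e-05, -9.58300699e-01, -2.85761734e-01,
         8.38995524e+01],
       [ 9.99999796e-01,  2.14721933e-04, -6.01099063e-04,
        -6.41983222e-01],
       [ 6.37392965e-04, -2.85761655e-01,  9.58300511e-01,
        -1.79439844e+02],
       [ 0.00000000e+00,  0.00000000e+00,  0.00000000e+00,
         1.00000000e+00]])}
```

Run:
```python
import cv2,numpy as np
a=cv2.imread("pics/scene0.png");b=cv2.imread("pics/top0.png")
cv2.imwrite("pics/st.png",cv2.resize(a,(800,600),interpolation=cv2.INTER_CUBIC));cv2.imwrite("pics/tt.png",cv2.resize(b,(800,600),interpolation=cv2.INTER_CUBIC))
```

```text
(no output)
```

View pics/st.png

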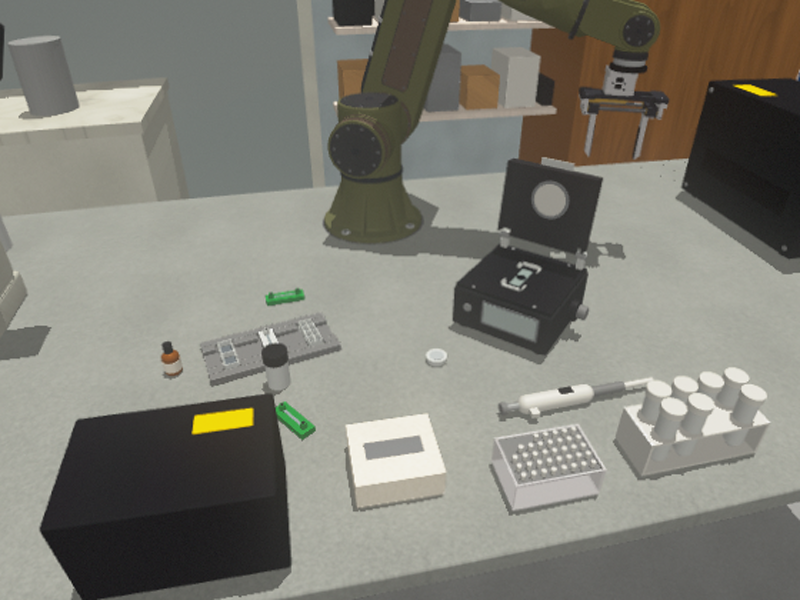

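View pics/tt.png

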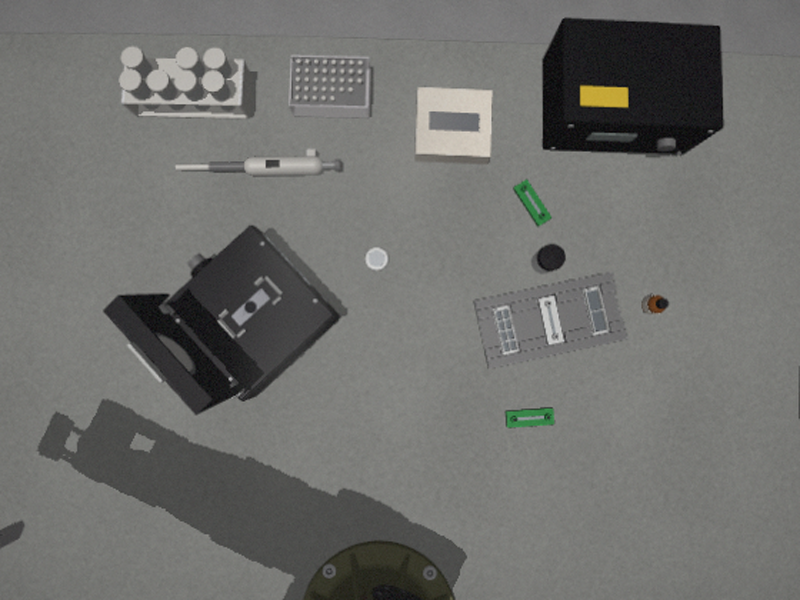

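Scene (800×600): the tray is at (270,345), the white smooth two-port slide is in its middle pocket, and the imager is at (520,290) with its hood up. In the top view the candidates are the white slide at (551,320) and the green ones at (532,202) and (530,417). The white one in the middle pocket fits the description: not green, smooth top, two ports. An enlarged crop will confirm it.

Run:
```python
import cv2,numpy as np
b=cv2.imread("pics/top0.png");a=cv2.imread("pics/scene0.png")
def c(im,x,y,w,h,s): return cv2.resize(im[y:y+h,x:x+w],None,fx=s,fy=s,interpolation=cv2.INTER_CUBIC)
# top: tray crop x325..445,y185..260 ; imager crop x70..245,y155..290
t=c(b,325,185,120,75,3.33);u=c(b,145,180,80,75,5)
v=c(a,135,210,110,60,3.6);w=c(a,310,105,110,80,3.6)
out=np.zeros((600,800,3),np.uint8)
out[:t.shape[0],:400]=t[:, :400];x=u[:300,:400];out[:x.shape[0],400:400+x.shape[1]]=x
x=v[:300];out[300:300+x.shape[0],:x.shape[1]]=x;x=w[:300];out[300:300+x.shape[0],400:400+x.shape[1]]=x
cv2.imwrite("pics/crop1.png",out)
```

```text
(no output)
```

View pics/crop1.png

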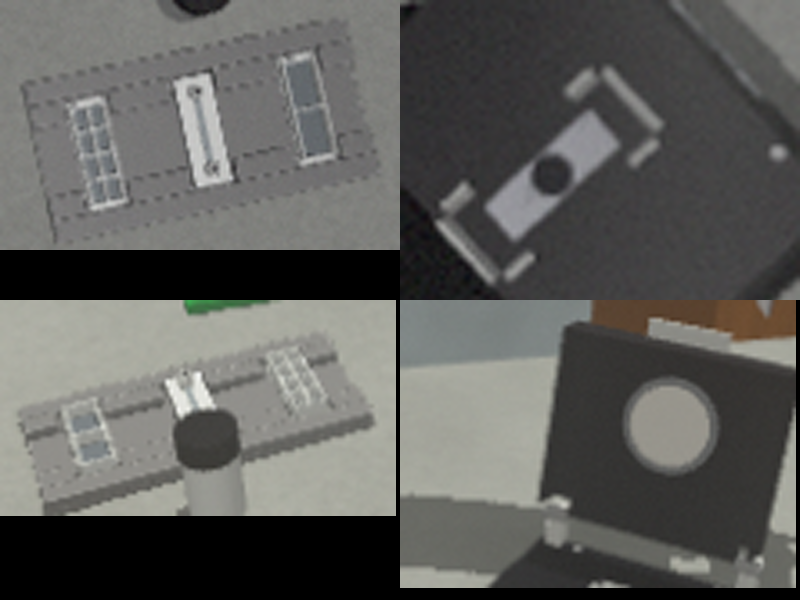

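Confirmed: the middle pocket holds the smooth white slide with two ports (crop ports at (196,88) and (210,170)). The left slide has eight wells and the right has two. The holder patch is centred near crop (553,175).

```bash
cat > h.py <<'E'
import cv2,numpy as np
from scipy.spatial.transform import Rotation as R
from cell import manip
def cam(n,st=None):
    i=manip.camera_info(n);K=np.array([[i['fx'],0,i['cx']],[0,i['fy'],i['cy']],[0,0,1]])
    if n=='wrist':
        T=np.eye(4);T[:3,:3]=R.from_euler('xyz',st['eef_rot']).as_matrix();T[:3,3]=st['eef_pos'];T=T@i['T_tool_cam']
        return K,i['D'],T[:3,:3],T[:3,3]
    return K,i['D'],R.from_euler('xyz',i['rotation']).as_matrix(),np.array(i['position'])
def rays(c,px):
    p=cv2.undistortPoints(np.array(px,float).reshape(-1,1,2),c[0],c[1]).reshape(-1,2)
    return np.c_[p,np.ones(len(p))]@c[2].T
def onz(c,px,z):
    d=rays(c,px);return c[3]+d*((z-c[3][2])/d[:,2])[:,None]
def proj(c,X):
    X=np.atleast_2d(X);rv=cv2.Rodrigues(c[2].T)[0]
    return cv2.projectPoints(X.astype(float),rv,-c[2].T@c[3],c[0],c[1])[0].reshape(-1,2)
def tri(cs,ps):
    A=np.zeros((3,3));b=np.zeros(3)
    for c,p in zip(cs,ps):
        d=rays(c,[p])[0];d/=np.linalg.norm(d);M=np.eye(3)-np.outer(d,d);A+=M;b+=M@c[3]
    return np.linalg.solve(A,b)
E
python3 - <<'E'
from h import *
np.set_printoptions(precision=1,suppress=True)
t=cam('top');print(t[2])
f=lambda P,o,s,off:(np.array(P,float)-o)/s+off
sl=f([(175,80),(208,72),(232,180),(197,188)],(0,0),3.33,(325,185))
print('slide',onz(t,sl,16),onz(t,sl,16).mean(0))
print('ports',onz(t,f([(196,88),(210,170)],(0,0),3.33,(325,185)),25))
print('tray',onz(t,f([(22,85),(345,20),(380,175),(57,240)],(0,0),3.33,(325,185)),13))
h=f([(595,110),(620,145),(512,241),(486,207)],(400,0),5,(145,180))
H=onz(t,h,95);print('holder',H,H.mean(0),np.degrees(np.arctan2(*((H[2]+H[3]-H[0]-H[1])[[1,0]]))))
s=manip.read_state();print(R.from_euler('xyz',s['eef_rot']).as_matrix())
for n,p in(('dish',(376,258)),('case',(551,256)),('bottle',(656,304))): print(n,onz(t,[np.array(p)*.7],{'dish':12,'case':70,'bottle':60}[n]))
# hood lip in scene/top: top px lip (130..160,345..380)
print('lip',tri([t,cam('scene')],[(146*.7,363*.7),(557*.7,162*.7)]))
E
```

```text
[[ 0.  -1.   0.1]
 [-1.  -0.  -0. ]
 [ 0.  -0.1 -1. ]]
slide [[ 512.3 -244.5   16. ]
 [ 518.4 -267.4   16. ]
 [ 444.5 -284.6   16. ]
 [ 438.5 -260.4   16. ]] [ 478.4 -264.2   16. ]
ports [[ 506.6 -257.1   25. ]
 [ 450.9 -267.1   25. ]]
tray [[ 506.5 -139.3   13. ]
 [ 557.3 -364.2   13. ]
 [ 450.2 -388.9   13. ]
 [ 401.  -165.    13. ]]
holder [[511.5 181.3  95. ]
 [497.  170.2  95. ]
 [455.5 214.   95. ]
 [469.5 225.5  95. ]] [483.4 197.7  95. ] 133.4598583356869
[[-0.9  0.4 -0. ]
 [ 0.4  0.9 -0. ]
 [ 0.  -0.  -1. ]]
dish [[571.6  19.1  12. ]]
case [[ 574.2 -250.3   70. ]]
bottle [[ 505.2 -417.5   60. ]]
lip [405.7 277.9 278.8]
```

Request:
servo_tool(rows=[[0,0,-7.25,0,0,35,0],[0,0,-7.25,0,0,35,0],[0,0,-7.25,0,0,35,0],[0,0,-7.25,0,0,35,0],[0,0,-7.25,0,0,20,0],[0,0,-7.25,18,-52,0,0],[0,0,-7.25,18,-52,0,0],[0,0,-7.25,18,-52,0,0],[0,0,-7.25,18,-52,0,0],[0,0,-7.25,18,-52,0,0],[0,0,-7.25,18,-52,0,0],[0,0,-7.25,18,-52,0,0],[0,0,-7.25,18,-52,0,0],[0,0,-7.25,18,-52,-20,0],[0,0,-7.25,18,-52,-20,0],[0,0,-7.25,18,-52,-30,0],[0,0,-7.25,18,-52,-30,0],[0,0,-7.25,18,-50,-40,0],[0,0,-7.25,18,-50,-40,0],[0,0,-7.25,18,-50,-40,0]])

```text
clock: 2.65
eef_pos: [472.8, -256.3, 151.5]
eef_rot: [-3.142, -0.0, 0.223]
wrist_force: [0.4, -0.5, -0.2]
finger_gap: 94.1
finger_force: 0.0
```

```bash
cat > snap.py <<'E'
import sys,pickle
from h import *
n=sys.argv[1];s=manip.read_state();im=manip.camera('wrist')
cv2.imwrite(f'pics/{n}.png',im[...,::-1]);pickle.dump(s,open(f'{n}.pkl','wb'));print(s['clock'],s['eef_pos'],s['eef_rot'])
E
python3 snap.py w1
```

```text
2.65 [ 472.79379526 -256.31730647  151.46178931] [-3.14155860e+00 -4.40751476e-05  2.22682461e-01]
```

Request:
servo_tool(rows=[[0,0,0,0,-30,0,0],[0,0,0,0,-30,0,0],[0,0,0,0,0,0,0],[0,0,0,0,0,0,0]])

```text
clock: 3.2
eef_pos: [472.5, -314.0, 152.7]
eef_rot: [-3.141, 0.0, 0.227]
wrist_force: [0.1, 0.1, -0.8]
finger_gap: 93.7
finger_force: 0.0
```

```bash
python3 snap.py w2; python3 -c "
import cv2,numpy as np
a=cv2.imread('pics/w1.png');b=cv2.imread('pics/w2.png')
v=np.zeros((600,800,3),np.uint8)
a=cv2.resize(a,(400,300),interpolation=cv2.INTER_AREA) if 0 else a
v=np.vstack([a[60:360],b[60:360]]);cv2.imwrite('pics/w12.png',v)"
```

```text
3.2 [ 472.48830694 -313.98278178  152.65969114] [-3.14104245e+00  2.94727589e-04  2.27185847e-01]
```

View pics/w12.png

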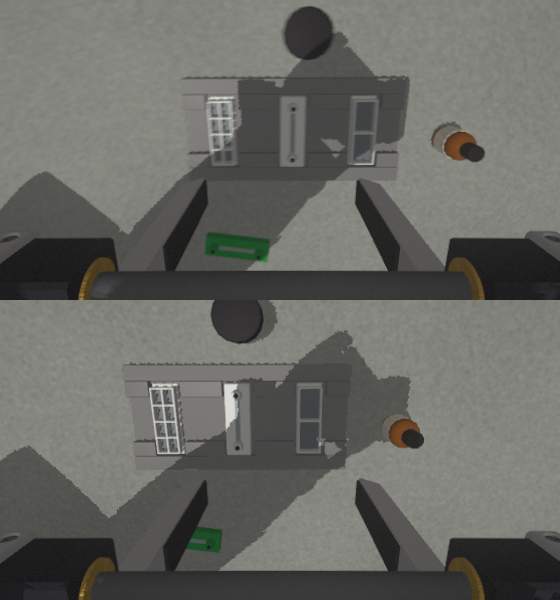

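w1/w2: the slide's ports show at (293,107)/(292,160) in the top panel and (236,394)/(237,447) in the bottom one. The eight-well slide is to its left and the two-well slide to its right.

Run:
```python
from h import *
import pickle
np.set_printoptions(precision=1,suppress=True)
c=[cam('wrist',pickle.load(open(f'w{i}.pkl','rb'))) for i in(1,2)]
a=np.array([(293,107),(292,160),(281,97),(305,96),(303.5,166),(280,166)],float)+(0,60)
b=np.array([(236,394),(237,447),(226,383),(248.5,383),(250,454.5),(227,454)],float)-(0,240)
P=np.array([tri(c,p) for p in zip(a,b)]);print(P)
for k,p in((0,a),(1,b)):
    q=onz(c[k],p[2:],16);r=onz(c[k],p[:2],25);d=(q[0]+q[1]-q[2]-q[3]);e=r[0]-r[1]
    print(q.mean(0),r.mean(0),np.degrees(np.arctan2(d[1],d[0])),np.degrees(np.arctan2(e[1],e[0])),np.linalg.norm(d)/2,np.linalg.norm(e))
```

```text
[[ 507.3 -261.1   27.2]
 [ 455.  -272.4   31.5]
 [ 513.3 -247.7   14.3]
 [ 519.9 -270.5   22.3]
 [ 448.2 -286.7   24.2]
 [ 441.7 -262.7   20.6]]
[ 479.7 -267.5   16. ] [ 480.  -267.2   25. ] 12.360914495588768 12.315901810556682 75.12795448940221 55.873700259185355
[ 479.4 -266.7   16. ] [ 479.8 -266.4   25. ] 11.710432654858113 11.708549694510964 75.4759620472201 54.715485560221225
```

Request:
servo_tool(rows=[[0,0,0,1,12,-10,0.5],[0.5,-2.45,-0.2,2,12,-25,0.5],[0.5,-2.45,-0.2,2,12,-25,0.5],[0.5,-2.45,-0.3,2,12,-25,0.5],[0.6,-2.45,-0.2,0,0,-25,0.5],[0,0,0,0,0,0,0.5],[0,0,0,0,0,0,0.5]])

```text
clock: 4.12
eef_pos: [480.1, -266.5, 43.8]
eef_rot: [3.139, -0.175, 0.212]
wrist_force: [0.9, -0.5, -0.2]
finger_gap: 47.2
finger_force: 0.0
```

Run:
```python
from h import *
print([ (s['eef_pos'].round(1),s['eef_rot'].round(4),s['finger_gap']) for s in [manip.read_state()]])
```

```text
[(array([ 480.1, -266.5,   43.8]), array([ 3.1393, -0.1748,  0.212 ]), 47.21183803126749)]
```

Request:
servo_tool(rows=[[0,0,0,0,0,-10,0.5],[0,0,0,0,0,-10,0.5],[0,0,0,0,0,-9,0.5],[0,0,0,0,0,-6,0.5],[0,0,0,0,0,0,0.5],[0,0,0,0,0,0,0.6],[0,0,0,0,0,0,0.7],[0,0,0,0,0,0,0.8],[0,0,0,0,0,0,0.9],[0,0,0,0,0,0,0.9],[0,0,0,0,0,0,0.9]], grip_force=15)

```text
clock: 5.5
eef_pos: [479.7, -266.8, 8.1]
eef_rot: [3.14, -0.175, 0.211]
wrist_force: [-1.8, 1.0, 4.6]
finger_gap: 25.7
finger_force: 15.0
```

Request:
servo_tool(rows=[[0,0,0,0,0,6,0.9],[0,0,0,0,0,12,0.9],[0,0,0,0,0,25,0.9],[0,0,0,0,0,35,0.9],[0,0,0,0,0,42,0.9],[0,0,8.7,2,31,40,0.9],[0,0,8.7,2,31,30,0.9],[0,0,8.7,2,31,20,0.9],[0,0,8.7,2,31,12,0.9],[0,0,8.7,2,31,0,0.9],[0,0,8.7,2,31,0,0.9],[0,0,8.7,2,31,0,0.9],[0,0,8.7,2,31,0,0.9],[0,0,8.7,2,31,0,0.9],[0,0,8.7,2,31,0,0.9],[0,0,8.7,2,31,0,0.9],[0,0,8.7,2,31,0,0.9],[0,0,8.7,2,31,0,0.9],[0,0,8.2,1,33,0,0.9],[0,0,0,0,0,0,0.9]])

```text
clock: 8.0
eef_pos: [506.3, 170.9, 230.3]
eef_rot: [3.14, -0.175, 2.332]
wrist_force: [0.3, -0.7, 0.4]
finger_gap: 25.6
finger_force: 15.0
```

```bash
python3 snap.py w3; python3 -c "
import cv2
from cell import manip
b=manip.camera('top')[...,::-1];cv2.imwrite('pics/top3.png',b)"
```

```text
8.0 [506.2673759  170.91576079 230.2723046 ] [ 3.14003022 -0.17478633  2.3319674 ]
```

View pics/w3.png

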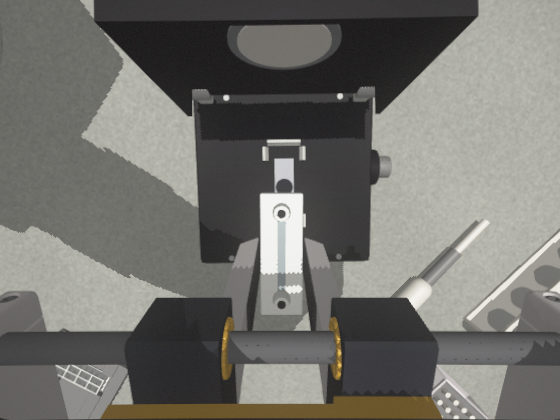

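w3: the held slide is at (281,193–315) with ports at (282,213) and (282,304). The holder patch is at (284,158), the disc at about (284,186), the far wall at (283,143), and the hood is at the top. They look well aligned in yaw.

Run:
```python
from h import *
import pickle
np.set_printoptions(precision=1,suppress=True)
s=pickle.load(open('w3.pkl','rb'));w=cam('wrist',s);t=cam('top')
# slide
p=onz(w,[(282,213),(282,304.5)],247.2);print('ports',p,p.mean(0),np.linalg.norm(p[0]-p[1]),np.degrees(np.arctan2(*(p[0]-p[1])[[1,0]])))
q=onz(w,[(261,193.5),(302.5,193.5)],238.2);print('end',q,q.mean(0))
# holder
print('disc w',onz(w,[(284.3,186)],95),'top',onz(t,[(175.6,215.1)],95),'tri',tri([w,t],[(284.3,186),(175.6,215.1)]))
print('patch end w',onz(w,[(274.5,158),(293.5,158)],95).mean(0))
a=onz(w,[(195.5,112),(202,261)],95);b=onz(w,[(372.5,112),(370,261)],95)
for e in(a,b): d=e[0]-e[1];print('edge',e,np.degrees(np.arctan2(d[1],d[0])))
d=(b-a)[0];print('dir',np.degrees(np.arctan2(d[1],d[0])),np.linalg.norm(d),np.linalg.norm(b[1]-a[1]))
# crop
im=cv2.imread('pics/w3.png')[125:325,180:400];cv2.imwrite('pics/c3.png',cv2.resize(im,None,fx=3,fy=3,interpolation=cv2.INTER_CUBIC))
```

```text
ports [[487.3 190.3 247.2]
 [524.9 150.8 247.2]] [506.1 170.5 247.2] 54.49299784587478 133.61721215436347
end [[471.1 189.3 238.2]
 [489.  206.3 238.2]] [480.  197.8 238.2]
disc w [[484.2 198.1  95. ]] top [[483.4 197.9  95. ]] tri [483.8 198.1  94.2]
patch end w [463.7 219.   95. ]
edge [[365.7 190.1  95. ]
 [475.6  77.5  95. ]] 134.31340511975995
edge [[497.4 315.5  95. ]
 [608.  203.4  95. ]] 134.58940722220777
dir 43.60990622574697 181.88811745398527 182.64815802483145
```

View pics/c3.png

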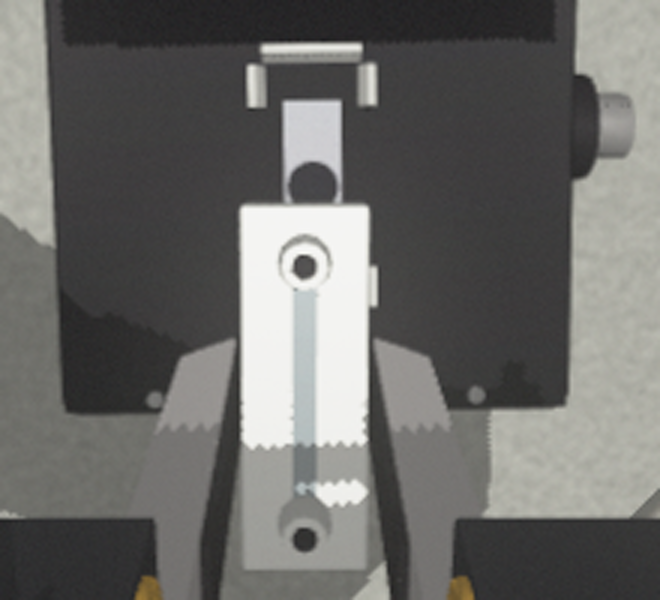

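Request:
servo_tool(rows=[[0,0,0,-6,7,0,0.9],[0,0,0.2,-10,12,-15,0.9],[0,0,0.2,-6.3,8.6,-20,0.9],[0,0,0,0,0,-25,0.9],[0,0,0,0,0,-25,0.9],[0,0,0,0,0,-20,0.9],[0,0,0,0,0,-10,0.9],[0,0,0,0,0,0,0.9],[0,0,0,0,0,0,0.9]])

```text
clock: 9.22
eef_pos: [484.7, 196.9, 115.7]
eef_rot: [3.139, -0.174, 2.335]
wrist_force: [0.4, 0.5, -0.8]
finger_gap: 25.7
finger_force: 15.0
```

```bash
python3 snap.py w4; python3 -c "
import cv2
im=cv2.imread('pics/w4.png')[120:400,140:420];cv2.imwrite('pics/c4.png',cv2.resize(im,None,fx=2,fy=2,interpolation=cv2.INTER_CUBIC))"
```

```text
9.225 [484.65433798 196.94047207 115.72494772] [ 3.13899785 -0.17427768  2.33523763]
```

View pics/c4.png

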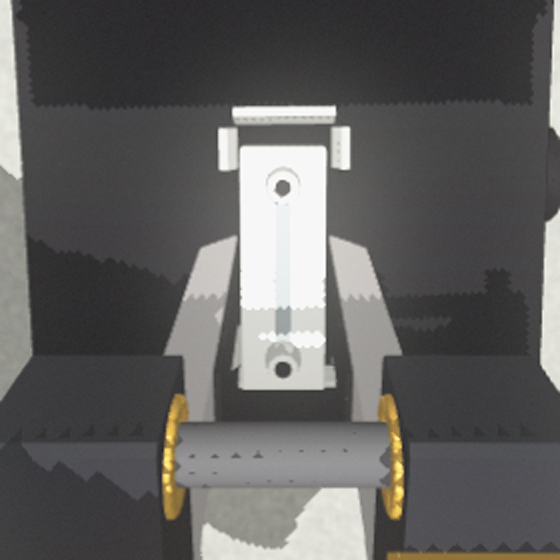

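w4: the slide at crop x 240–326 lies between the side walls at 238–331, so it needs about 0.5 mm to the right. The far wall is clear ahead of it.

Request:
servo_tool(rows=[[0,0,0,-0.4,1.4,-4,0.9],[0,0,0,0,0,-4,0.9],[0,0,0,0,0,-3,0.9],[0,0,0,0,0,-2,0.9],[0,0,0,0,0,-1.5,0.9],[0,0,0,0,0,-1,0.9],[0,0,0,0,0,-0.5,0.9],[0,0,0,0,0,0,0.9],[0,0,0,0,0,0,0.9]])

```text
clock: 10.4
eef_pos: [483.9, 198.3, 98.9]
eef_rot: [3.14, -0.175, 2.335]
wrist_force: [0.3, 0.1, -0.8]
finger_gap: 26.2
finger_force: 15.0
```

Request:
servo_tool(rows=[[0,0,0,0,0,-0.4,0.9],[0,0,0,0,0,-0.4,0.9],[0,0,0,0,0,0,0.9],[0,0,0,0,0,0,0.9]])

```text
clock: 10.9
eef_pos: [483.9, 198.3, 98.1]
eef_rot: [3.14, -0.175, 2.335]
wrist_force: [0.1, -0.2, 0.2]
finger_gap: 25.3
finger_force: 15.0
```

Request:
servo_tool(rows=[[0,0,0,0,0,-0.4,0.9],[0,0,0,0,0,0,0.9],[0,0,0,0,0,0,0.9]])

```text
clock: 11.28
eef_pos: [483.9, 198.3, 98.0]
eef_rot: [3.14, -0.175, 2.335]
wrist_force: [-2.0, -1.0, 5.5]
finger_gap: 25.8
finger_force: 15.0
```

Request:
servo_tool(rows=[[0,0,0,0,0,0.2,0.85],[0,0,0,0,0,0,0.7],[0,0,0,0,0,0,0.6],[0,0,0,0,0,0,0.5],[0,0,0,0,0,0,0.5],[0,0,0,0,0,0,0.5],[0,0,0,0,0,6,0.5],[0,0,0,0,0,14,0.5],[0,0,0,0,0,30,0.5],[0,0,0,6,-6,40,0.5],[0,0,0,6,-6,40,0.5],[0,0,0,6,-6,20,0.5],[0,0,0,0,0,0,0.5]])

```text
clock: 12.9
eef_pos: [502.5, 180.2, 249.7]
eef_rot: [3.137, -0.173, 2.335]
wrist_force: [0.5, -0.8, -0.2]
finger_gap: 46.7
finger_force: 0.0
```

```bash
python3 snap.py w5
python3 - <<'E'
from h import *
s=cv2.cvtColor(manip.camera('scene'),cv2.COLOR_RGB2BGR);cv2.imwrite('pics/scene5.png',s)
w=cv2.imread('pics/w5.png')[100:400,140:430]
a=cv2.resize(w,(400,414),interpolation=cv2.INTER_CUBIC);b=cv2.resize(s[90:260,290:454],(400,414),interpolation=cv2.INTER_CUBIC)
cv2.imwrite('pics/c5.png',np.hstack([a,b]))
E
```

```text
12.9 [502.46457375 180.17065636 249.71343761] [ 3.1373276  -0.17310278  2.33528921]
```

View pics/c5.png

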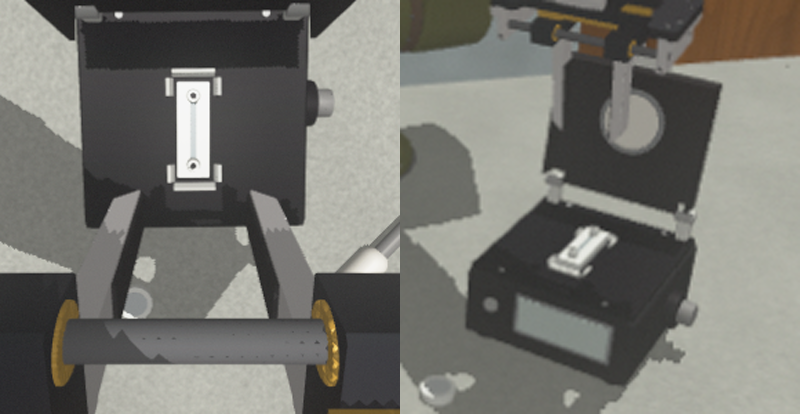

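w5: the slide lies flat and centred between the walls (crop (193,130)), and the hood is still raised. Next I go over and behind the hood with closed fingers.

Request:
servo_tool(rows=[[0,0,0,0,0,20,0.8],[-1.8,-1.7,0,0,0,30,1],[-1.8,-1.7,0,0,0,30,1],[-1.8,-1.7,0,0,0,10,1],[-1.8,-1.7,0,-20,21,0,1],[0,0,0,-20,21,0,1],[0,0,0,-20,21,0,1],[0,0,0,-20,21,0,1],[0,0,0,-20,21,0,1],[0,0,0,-22,21,0,1],[0,0,0,0,0,-20,1],[0,0,0,0,0,-25,1],[0,0,0,0,0,-25,1],[0,0,0,0,0,-10,1],[0,0,0,0,0,0,1]])

```text
clock: 14.88
eef_pos: [379.6, 306.2, 257.2]
eef_rot: [-3.14, -0.002, 2.336]
wrist_force: [0.3, -0.1, 0.1]
finger_gap: 0.3
finger_force: 0.0
```

Run:
```python
from h import *
s=cv2.cvtColor(manip.camera('scene'),cv2.COLOR_RGB2BGR);t=cv2.cvtColor(manip.camera('top'),cv2.COLOR_RGB2BGR)
cv2.imwrite('pics/c6.png',np.hstack([cv2.resize(s[50:260,270:470],(400,420),interpolation=3),cv2.resize(t[130:340,40:240],(400,420),interpolation=3)]))
```

```text
(no output)
```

View pics/c6.png

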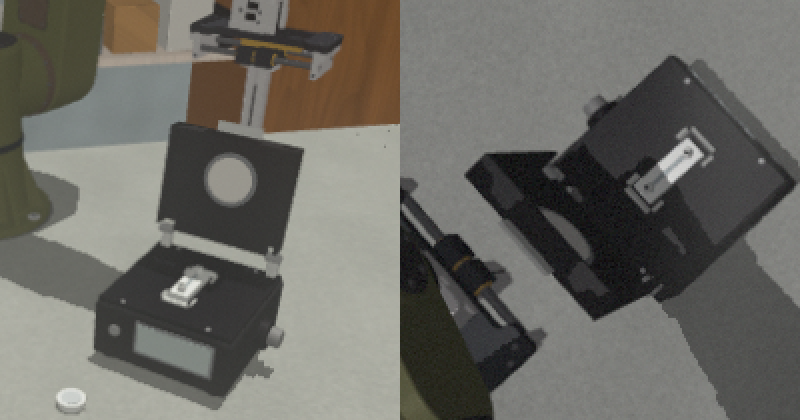

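Request:
servo_tool(rows=[[0,0,0,3.5,-3.6,0,1],[0,0,0,3.5,-3.6,0,1],[0,0,0,3.5,-3.6,0,1],[0,0,0,3.5,-3.6,0,1],[0,0,0,3.5,-3.6,0,1],[0,0,0,3.5,-3.6,0,1],[0,0,0,3.5,-3.6,0,1],[0,0,0,3.5,-3.6,0,1],[0,0,0,3.5,-3.6,0,1],[0,0,0,3.5,-3.6,0,1],[0,0,0,2.7,-2.8,0,1],[0,0,0,2.7,-2.8,0,1],[0,0,0,2.7,-2.8,0,1],[0,0,0,2.7,-2.8,0,1],[0,0,0,2.7,-2.8,-0.4,1],[0,0,0,2.7,-2.8,-0.4,1],[0,0,0,2.7,-2.8,-0.4,1],[0,0,0,2.7,-2.8,-0.4,1],[0,0,0,2.7,-2.8,-0.4,1]])

```text
clock: 17.35
eef_pos: [439.4, 244.9, 255.8]
eef_rot: [3.141, -0.002, 2.335]
wrist_force: [-2.5, 2.0, -1.0]
finger_gap: 0.4
finger_force: 1.1
```

Request:
servo_tool(rows=[[0,0,0,3,-3,-1,1],[0,0,0,3,-3,-1,1],[0,0,0,3,-3,-1.2,1],[0,0,0,3,-3,-1.4,1],[0,0,0,3,-3.1,-1.5,1],[0,0,0,3,-3.1,-1.6,1],[0,0,0,3,-3.1,-1.8,1],[0,0,0,2.6,-3.1,-1.9,1],[0,0,0,2.4,-2.5,-2,1],[0,0,0,2.4,-2.5,-2,1],[0,0,0,2.4,-2.5,-2.1,1],[0,0,0,2.3,-2.4,-2.2,1],[0,0,0,2.3,-2.4,-2.2,1],[0,0,0,2.3,-2.4,-2.3,1],[0,0,0,2.3,-2.4,-2.4,1],[0,0,0,2.3,-2.4,-2.4,1],[0,0,0,2.3,-2.4,-2.5,1]])

```text
clock: 19.48
eef_pos: [483.9, 198.6, 224.2]
eef_rot: [3.142, -0.002, 2.335]
wrist_force: [-1.0, 2.2, -0.4]
finger_gap: 0.6
finger_force: 0.8
```

Request:
servo_tool(rows=[[0,0,0,2,-2.1,-2.8,1],[0,0,0,2,-2.1,-2.9,1],[0,0,0,1.9,-2,-3,1],[0,0,0,1.8,-1.9,-3.1,1],[0,0,0,1.7,-1.8,-3.2,1],[0,0,0,1.6,-1.7,-3.3,1],[0,0,0,1.6,-1.6,-3.4,1],[0,0,0,1.5,-1.5,-3.5,1],[0,0,0,1.5,-1.5,-3.5,1],[0,0,0,1.3,-1.4,-3.6,1],[0,0,0,1.3,-1.3,-3.6,1],[0,0,0,1.2,-1.3,-3.7,1],[0,0,0,1.2,-1.2,-3.7,1],[0,0,0,1.1,-1.2,-3.7,1],[0,0,0,1.1,-1.1,-3.8,1],[0,0,0,1,-1,-3.8,1],[0,0,0,0.9,-1,-3.8,1],[0,0,0,0.9,-0.9,-3.9,1]])

```text
clock: 21.72
eef_pos: [509.4, 172.2, 161.8]
eef_rot: [3.141, -0.002, 2.335]
wrist_force: [0.1, 1.1, 0.0]
finger_gap: 0.6
finger_force: 0.6
```

Request:
servo_tool(rows=[[0,0,0,0.6,-0.6,-3.5,1],[0,0,0,0.6,-0.6,-3.5,1],[0,0,0,0.5,-0.5,-3.5,1],[0,0,0,0.5,-0.5,-3.5,1],[0,0,0,0.4,-0.4,-3.5,1],[0,0,0,0.3,-0.3,-3.5,1],[0,0,0,0.2,-0.2,-3,1],[0,0,0,0,0,-2.5,1],[0,0,0,0,0,-2.5,1],[0,0,0,0,0,-2,1],[0,0,0,0,0,-1.5,1],[0,0,0,0,0,-1,1],[0,0,0,0,0,0,1]])

```text
clock: 23.35
eef_pos: [512.4, 169.1, 128.5]
eef_rot: [-3.142, -0.002, 2.335]
wrist_force: [0.9, -0.5, 0.3]
finger_gap: 0.5
finger_force: 0.0
```

Request:
servo_tool(rows=[[0,0,0,0,0,-1,1],[0,0,0,0,0,-1,1],[0,0,0,0,0,-0.7,1],[0,0,0,0,0,0,1],[0,0,0,0,0,0,1]])

```text
clock: 23.98
eef_pos: [512.5, 169.1, 125.8]
eef_rot: [3.141, -0.002, 2.335]
wrist_force: [-1.1, -0.1, 0.8]
finger_gap: 0.3
finger_force: 0.0
```

Request:
servo_tool(rows=[[0,0,0,0,0,-0.5,1],[0,0,0,0,0,-0.5,1],[0,0,0,0,0,0,1],[0,0,0,0,0,0,1]])

```text
clock: 24.48
eef_pos: [512.5, 169.2, 125.3]
eef_rot: [3.141, -0.002, 2.335]
wrist_force: [-1.4, -0.8, 6.1]
finger_gap: 0.4
finger_force: 2.5
```

Run:
```python
from h import *
s=cv2.cvtColor(manip.camera('scene'),cv2.COLOR_RGB2BGR);t=cv2.cvtColor(manip.camera('top'),cv2.COLOR_RGB2BGR)
cv2.imwrite('pics/c7.png',np.hstack([cv2.resize(s[80:270,290:470],(400,420),interpolation=3),cv2.resize(t[130:340,40:240],(400,420),interpolation=3)]))
```

View pics/c7.png

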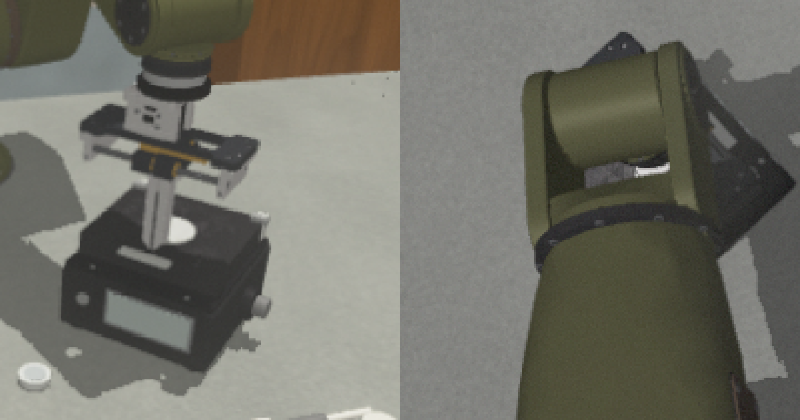

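c7: the hood lies down over the stage with the lip at (145,257). Contact at z 125.3 matches the shut height of 125. I'll press slightly more to be sure it is shut.

Request:
servo_tool(rows=[[0,0,0,0,0,-0.4,1],[0,0,0,0,0,-0.3,1],[0,0,0,0,0,0,1],[0,0,0,0,0,0,1]])

```text
clock: 25.08
eef_pos: [512.5, 169.2, 125.1]
eef_rot: [3.141, -0.002, 2.335]
wrist_force: [-5.2, -0.8, 12.5]
finger_gap: 0.4
finger_force: 5.8
```

Firm stop: force rises to 12.5 N with no further travel, so the hood is shut. Retreating upward.

Request:
servo_tool(rows=[[0,0,0,0,0,2,1],[0,0,0,0,0,5,1],[0,0,0,0,0,15,1],[0,0,0,0,0,30,1],[0,0,0,0,0,40,1],[0,0,0,0,0,30,1],[0,0,0,0,0,0,1],[0,0,0,0,0,0,1],[0,0,0,0,0,0,1]])

```text
clock: 26.2
eef_pos: [512.1, 169.0, 245.2]
eef_rot: [-3.14, -0.003, 2.335]
wrist_force: [-0.1, -0.2, -0.3]
finger_gap: 0.4
finger_force: 0.0
```

Run:
```python
from h import *
b=cv2.imread('pics/top0.png').astype(int);t=manip.camera('top')[...,::-1].astype(int)
a=cv2.imread('pics/scene0.png').astype(int);s=manip.camera('scene')[...,::-1].astype(int)
# hood edge remained? compare scene panel edge before(c7 unavailable) -> check bystander regions unchanged in scene
for n,(x,y,w,h) in dict(dish=(295,240,22,16),case=(180,238,25,36),bottle=(110,238,20,26),pip=(345,262,115,32),tray=(138,220,102,48)).items():
    print(n,np.abs(a-s)[y:y+h,x:x+w].mean().round(1))
st=manip.read_state();print(st['eef_pos'],st['wrist_force'],st['clock'])
# hood free-edge lip, predicted at shut
hp=np.array([483.8,198.1,0]);u=np.array([-.692,.722,0]);v=np.array([-.722,-.692,0])
c=cam('scene')
pts=[hp+u*(90-163)+v*k+[0,0,123] for k in(-30,30)];print('lip shut px',proj(c,pts))
g=s.mean(2)
p=proj(c,pts);x0,y0=p.min(0).astype(int)-6;x1,y1=p.max(0).astype(int)+7
m=g[y0:y1,x0:x1]>90;yy,xx=np.nonzero(m);print('bright lip px',(xx.min()+x0,xx.max()+x0,yy.min()+y0,yy.max()+y0))
```

```text
dish 21.5
case 4.2
bottle 1.0
pip 1.3
tray 2.9
[512.28468392 169.03859388 245.43470584] [-1.00182014 -0.41350591  0.73827181] 26.3
lip shut px [[364.26573342 199.88104648]
 [342.1704419  192.60272422]]
bright lip px (np.int64(343), np.int64(370), np.int64(186), np.int64(201))
```

```bash
python3 -c "
from cell import manip
print(manip.sign_off())"
```

```text
the job is handed in; nothing more can be done
None
```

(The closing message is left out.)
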